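# Hang up the pipette and set its volume sleeve

## Task

The pipette has been left in the sloping rest on the bench. Hang it upright in the free fork of the pipette stand, finger rest down on the fork, and have its volume sleeve set to 30 (on the click) for the next slide. Never let the pipette touch the bench top, and leave the other things where they stand.

Things in the scene. Friction and masses are not known exactly. Their poses are not given: they have to be found in the camera images.
- pipette: White and grey hand pipette, loose, 229 mm long, 0.13 kg. Origin at its nose; z runs up its axis to the button; the 25 mm finger hook sticks out to -x, its front. Along z: nose 0-85 mm, under 27 mm thick; handle 85-198, flat-sided, 30 mm across y, 32 across x; finger rest 150-156, a flange 50 mm across y, 34 across x; sleeve 202-224; fixed button, 15 mm across, to 229.
- handle_grip (a point): On the pipette's axis, 182 mm from the nose, axes as pipette: bare part of the handle between finger rest and sleeve, to pinch across the flats (pipette's y, 30 mm). At the start the pipette lies in the rest, axis 40 degrees from vertical, sleeve end up and towards the rest's +x, front side up, the flats upright at left and right and free above the finger rest.
- finger_rest (a point): On the pipette's axis, 150 mm from the nose, at the underside of the finger rest. Axes as pipette. When the pipette hangs properly this point is at free_seat and the axis is vertical.
- volume_sleeve (a joint): Turn of the volume sleeve on the pipette, rad = 0.03 x setting: click stops every 0.30 rad = 10 units, 0 at 0.0, 30 at 0.90, 100 at 3.0 (end stops just outside). Clockwise seen from above the button lowers it. A click takes about 0.03 N m; let go between two stops it jumps to one of them.
- sleeve_top (a point): Centre of the sleeve's top face, z along the pipette. Sleeve: 26 mm across, 22 mm high; the button stands 5 mm above it; the handle's shoulder, wider than the sleeve, lies 26 mm below this point: keep fingertips above it. On top 11 dark ticks: 0, 50, 100 bold; 10, 20... run clockwise from 0. The tick at the dark line on the button (at its front) is the setting.
- rest: Sloping steel bench rest, fixed. Foot 150 x 85 x 8 mm, origin at the centre of its underside; a channel rises at 50 degrees from level towards its +x. The pipette lies in it, held from 88 to 150 mm from the nose (channel 42 mm wide outside, 34 inside), with its finger rest on the channel's upper end; the nose is 22 mm above the bench. Lift it straight up out of the channel.
- stand: Pipette stand, fixed: foot 150 x 320 x 12 mm, two uprights and a cross rail behind three forks, 95 mm apart along its y. Origin on the bench under the middle fork's seat; -x is its front, where the forks open. One fork is free; in the others hang a similar pipette and an eight-channel one (80 mm wide below), both fixed, tops 254 mm above the bench.
- free_seat (a point): Seat of the free fork: the hung pipette's axis at the fork's upper face, 175 mm above the bench; -x to its open front, z up. The upright handle enters from the front with its finger rest over 7 mm above the fork, and is lowered until the finger rest lies on both arms behind the 6 mm lips. There it can still twist about 0.12 rad and shift 4 mm.
- free_fork: The free fork; origin on the bench 175 mm below free_seat, same axes. Two level arms 10 mm wide, 35 mm apart inside, 10 mm thick, run along x from a stop 20 mm behind the seat to 26 mm in front; splayed mouth pieces reach 43 mm in front. Lips 6 mm high stand on the arms 21 to 26 mm in front of the seat.
- table: The black bench top, at z = 0.
- slide_box: Closed plastic slide box, 100 x 85 x 35 mm. Its origin is the centre of its underside. Bystander, loose: leave it where it stands.
- stain_bottle: Amber stain bottle, diameter 52, height 105 mm. Its origin is the centre of its underside. Bystander, loose: leave it where it stands.
- oil_bottle: Small amber immersion-oil bottle, diameter 28, height 60 mm. Its origin is the centre of its underside. Bystander, loose: leave it where it stands.
- tip_beaker: Glass beaker for used tips, diameter 72, height 90 mm. Its origin is the centre of its underside. Bystander, loose: leave it where it stands.
- mouse: White upright computer mouse, 75 x 60 x 43 mm. Its origin is the centre of its underside. Bystander, loose: leave it where it stands.
Mind the look-alikes: they are no part of the job. What is shaped like the pipette but purple is not meant.

How it is judged (in metres and radians):
At the end, for the whole second after the job is handed in: The pipette hangs at rest and upright (axis within 0.12 rad of vertical) in the free fork, its finger rest lying on the fork behind the lips (finger_rest within 9 mm in x, 7 mm in y and about 4 mm in z of free_seat), and its volume sleeve stands on the click for 30 (joint 0.80 to 1.00 rad) (x of finger_rest in the frame of free_seat between -0.009 and 0.009 m and y of finger_rest in the frame of free_seat between -0.007 and 0.007 m and z of finger_rest in the frame of free_seat between -0.004 and 0.0035 m and angle between pipette's own z axis and vertical below 0.12 rad and value of joint volume_sleeve between 0.8 and 1 rad and linear speed of pipette below 0.02 m/s); the robot touches nothing.
It fails at once if the pipette touches the bench top (contact force between pipette and table above 0.3 N).
It fails at once if a bystander is moved by more than 30 mm or tipped over (distance of any of slide_box, stain_bottle, oil_bottle, tip_beaker, mouse from where it was at the start of the episode above 0.03 m or angle between any of slide_box, stain_bottle, oil_bottle, tip_beaker, mouse's own z axis and vertical above 0.4 rad).
It also fails if it takes over 64 s, if anything falls off the work surface, if the arm or the gripper's body presses on something with over 40 N, if the wrist force passes 120 N, or if a joint passes its speed limit or range.

## Robot

A 6-joint arm with a two-finger parallel gripper is mounted at the origin on the work surface. World frame = base frame: x ahead of the robot, y to its left, z up, the work surface at z = 0. Lengths are in mm, angles in rad, forces in N, time in s.
With the tool pointing down it reaches from about 325 to 775 mm from the base axis. Payload 5.5 kg.
Tool frame: the origin (TCP) lies at the very end of the fingers, on their centre line; the grasp point (between the pads) lies 19 mm behind it (bot.hold_point_z is the distance from the TCP to the grasp point, in mm); z points along the fingers, y is the line along which they close (so a half turn about z gives the same grasp; the last joint's range is limited). The gripper opens to 88 mm and grips with 3 to 60 N. Pads are 20 mm wide; open, the fingers measure 115 mm over their backs; the gripper's body (75 mm by 178 mm) begins 61 mm behind the grasp point.
Start: joints at [-1.368, 0.091, 1.231, -0, 1.82, -0.057], TCP at [154.131, -579.879, 222.631] pointing down, gripper open.
Joint ranges: [-2.87, 2.87], [-0.86, 2.18], [0.17, 2.46], [-1.51, 4.65], [0.06, 2.69], [-2.65, 2.65]. Speed limits (rad/s): [2.57, 2.57, 3.01, 3.14, 3.14, 3.14].

## Interface

Orientations are given as a unit quaternion [w, x, y, z].
In Python, from plant import bot gives the robot as it stands.
- The arm moves only by the tool jog_arm, never from a script. Its argument "plan" is a list of rows, each a list of 6 numbers: the shift along the tool's x, y, z in mm, then the turn, a rotation vector about the tool's x, y, z in degrees. In form: [[tx, ty, tz, ax, ay, az], ...]. A call has 1 to 20 rows; each row shifts and turns the commanded pose from where the row before left it, along the tool's axes as they then stand; what a row does not reach is not made up. A row lasts 1/10 s, in which the tool goes at most 50 mm and 8.59 degrees, less where a joint would pass 70% of its speed; a pose out of reach is approached as far as the arm can. A call is refused whole if a number of a shift passes 50 or a number of a turn 8.59, either way. A call with a gripper value outside its range is refused whole. "grip" is the finger opening in mm, from 0 to 87.8, set as the call begins (left out, the last holds). The fingers move at their own pace and stop on an object; "grip_force" is the grip in N (left out, the last holds). Time passes only in rows, so rows that do not move let the fingers close. It gives the time, the measured TCP pose, the force, the opening and the grip force at its end, in the units of the state.
- bot.state(): the state, without advancing time (a new reading comes with each control period).
- bot.camera(name): name is "scene" or "side" or "wrist"; returns the picture (480x640x3 uint8, red, green, blue); there is no depth.
- bot.get_calibration(name): a dict with "fx", "fy", "cx", "cy" (pixels), "R" (3x3) and "t" (3): a world point X has camera coordinates R X + t; the wrist camera has in their place "tool_from_camera" (4x4, takes a point from camera to tool coordinates, whose origin is the TCP and whose axes are the flange's). Camera axes: x right, y down, z forward; pixel columns grow to the right and rows downward; lengths in mm; the calibration is good to about 2 mm. A picture is of the moment at which its call begins: read the wrist's pose just before it. get_calibration takes no time and is no camera call.
- bot.hand_in(): hands the job in; it is judged then, once.
Trained networks look in the newest picture that a camera, given by its name, has taken for a name from the list of things; names that differ only in an ending like _2 or _b are one class to them, and where a whole thing is asked for, a point or a joint stands for the part that bears it (a point fixed in the world has none). Each returns a list of dicts, best first, with "conf" (0 to 1); they miss things now and then, are a little off and sometimes report something else, mostly with a low value. They report only what shows in the picture. A call takes as long as a camera call. They do not tell look-alikes from the thing itself.
- bot.spot_in(camera, label): "rect" ([centre column, centre row, width, height] in pixels, round what is visible of it).
- bot.regions_of(camera, label): "region" (480x640 bool, what is visible of it) and "rect" ([centre column, centre row, width, height] in pixels, round what is visible of it).
- bot.landmark_of(camera, label): "location" ([column, row] in pixels: a listed point, or the origin of a listed thing).
The state is a dict: "time": time; "joints": joint angles; "joint_velocities": joint speeds; "tau": joint torques, N m; "tool_pos": TCP position; "orientation": TCP orientation; "contact_force": force on the tool from outside, world axes, zero at the start; "wrist_torque": the same for the moment, N m; "width": opening from 0.0 (shut) to 1.0 (fully open); "grasp_force": force on a finger pad.
Only numpy, scipy, OpenCV 4.12 (cv2) and the standard library are available. Lean on these libraries where they do the work, as an engineer would, in place of code of your own. Each camera call takes 0.05 s, during which the arm holds its last target. There are 200 camera calls.

## Working session

There is one attempt and no reset: what is moved stays moved. The work goes in short steps, Python scripts to look and compute and a tool call to move; the robot and the scene stay as the last step left them, time stands still between calls to the robot, and variables do not carry over. Pictures are saved under pics/ and viewed, at most 10 in all, crops included, and the job is handed in when it is done.

Besides the shell and the picture viewer there is one more tool, called after "Emit:" as name(argument=value, ...) on one line, values as JSON. jog_arm: Moves the arm, as the interface text tells. Its arguments: {"type":"object","properties":{"plan":{"type":"array"},"grip":{"type":"number"},"grip_force":{"type":"number"}},"required":["plan"]}

```bash
ls; mkdir -p pics
cat > h.py <<'E'
import numpy as np, cv2
from plant import bot
from scipy.spatial.transform import Rotation as Ro
def shot(c,n=None):
    im=bot.camera(c)
    if n: cv2.imwrite('pics/'+n,im[:,:,::-1])
    return im
def ray(c,px):
    k=bot.get_calibration(c)
    d=np.array([(px[0]-k['cx'])/k['fx'],(px[1]-k['cy'])/k['fy'],1.])
    if 'R' in k:
        R=np.array(k['R']);t=np.array(k['t']);return -R.T@t,R.T@d/np.linalg.norm(d)
    s=bot.state();T=np.array(k['tool_from_camera']);q=s['orientation']
    Rt=Ro.from_quat([q[1],q[2],q[3],q[0]]).as_matrix()
    return np.array(s['tool_pos'])+Rt@T[:3,3], Rt@T[:3,:3]@d/np.linalg.norm(d)
def tri(rays):
    A=0;b=0
    for o,d in rays:
        P=np.eye(3)-np.outer(d,d);A=A+P;b=b+P@o
    x=np.linalg.solve(A,b)
    return x,[round(float(np.linalg.norm((np.eye(3)-np.outer(d,d))@(x-o))),1) for o,d in rays]
def proj(c,X):
    k=bot.get_calibration(c);X=np.asarray(X,float)
    if 'R' in k: p=np.array(k['R'])@X+np.array(k['t'])
    else:
        s=bot.state();T=np.array(k['tool_from_camera']);q=s['orientation']
        Rt=Ro.from_quat([q[1],q[2],q[3],q[0]]).as_matrix()
        p=T[:3,:3].T@(Rt.T@(X-np.array(s['tool_pos']))-T[:3,3])
    return np.array([k['fx']*p[0]/p[2]+k['cx'],k['fy']*p[1]/p[2]+k['cy']])
E
python3 - <<'E'
from h import *
np.set_printoptions(precision=1,suppress=True)
s=bot.state();print(s)
a=shot('scene','scene0.png');b=shot('side','side0.png')
for c in('scene','side'):
  k=bot.get_calibration(c);print(c,k)
  for l in('pipette','handle_grip','finger_rest','sleeve_top','rest','stand','free_seat','free_fork','slide_box','stain_bottle','oil_bottle','tip_beaker','mouse'):
    print(l,[(np.array(r['location']),round(r['conf'],2)) for r in bot.landmark_of(c,l)])
E
```

```text
pics
{'time': 0.0, 'joints': array([-1.4,  0.1,  1.2, -0. ,  1.8, -0.1]), 'joint_velocities': array([ 0.,  0.,  0.,  0., -0., -0.]), 'tau': array([  0. , -44.6, -40.6,   0.1,   0. ,  -0. ]), 'tool_pos': array([ 154.1, -579.6,  221.5]), 'orientation': array([-0. ,  1. ,  0.1, -0. ]), 'contact_force': array([-0.1, -0.4, -0.5]), 'wrist_torque': array([ 0.1, -0. , -0. ]), 'grasp_force': 0.0, 'width': 1.0033177940326043}
scene {'fx': 557.26408146509, 'fy': 557.26408146509, 'cx': 315.85836594593167, 'cy': 243.9458617130868, 'R': array([[ 0.3,  0.9,  0. ],
       [ 0.5, -0.2, -0.8],
       [-0.8,  0.3, -0.5]]), 't': array([ -43. , -131.1, 1869.6])}
pipette [(array([235.9, 234.1]), 0.95), (array([173.4, 299.4]), 0.9), (array([257. , 286.2]), 0.58)]
handle_grip [(array([264.9, 271.5]), 0.97), (array([125.8, 272.2]), 0.75), (array([192.8, 326.5]), 0.55)]
finger_rest [(array([259.7, 272.9]), 0.96), (array([133.5, 277.5]), 0.73), (array([257.6, 260.6]), 0.58), (array([347.2, 274.4]), 0.23)]
sleeve_top [(array([265.3, 260.8]), 0.53), (array([115.3, 270.5]), 0.43)]
rest [(array([265.6, 317.7]), 0.
[... 841 characters left out ...]
.1]), 0.74)]
sleeve_top [(array([337.2, 239. ]), 0.6), (array([254.5, 171.2]), 0.58), (array([386.8, 141.8]), 0.51)]
rest [(array([282.5, 228.8]), 0.56), (array([228.7, 264.7]), 0.34)]
stand [(array([202.3, 356.4]), 0.88), (array([311.4, 222.9]), 0.65), (array([229. , 265.3]), 0.49)]
free_seat [(array([184.1, 308. ]), 0.93), (array([284.6, 227.8]), 0.15)]
free_fork [(array([335.3, 318.7]), 0.27)]
slide_box [(array([334.6, 318. ]), 0.6), (array([345.7, 390.1]), 0.26)]
stain_bottle [(array([344.1, 391.3]), 0.89), (array([316.4, 223.1]), 0.4)]
oil_bottle [(array([228. , 267.2]), 0.77)]
tip_beaker [(array([228.8, 193.3]), 0.9), (array([312.4, 224.4]), 0.67)]
mouse [(array([295.6, 183.5]), 0.53)]
```

View pics/scene0.png

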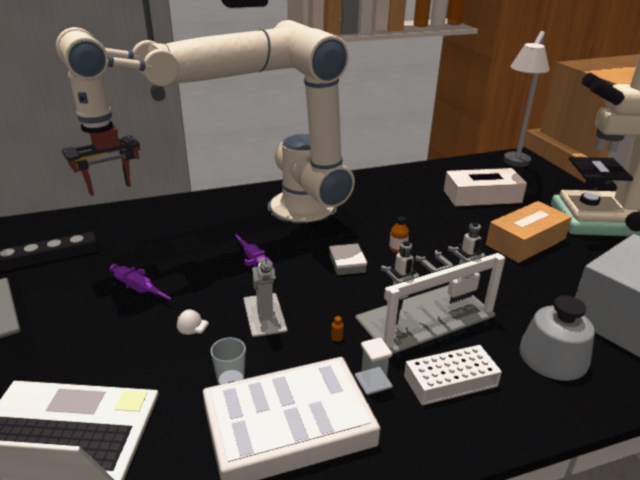

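View pics/side0.png

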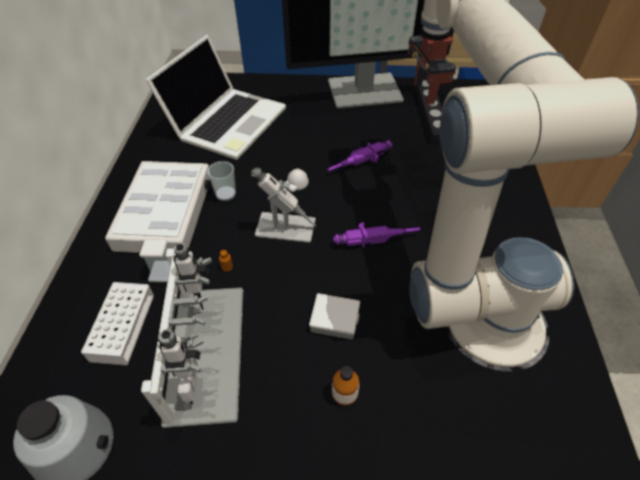

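The scene picture shows the white pipette in the rest at about (263,290), sleeve end up. The stand is at about (430,300) with its middle fork free. The purple look-alikes lie at (140,283) and (252,250). In the side picture the pipette runs from its sleeve at (256,173) down to (310,222), and the free fork is at about (185,305).

Run:
```python
from h import *
np.set_printoptions(precision=1,suppress=True)
m={'grip':((264.9,271.5),(266,180.2)),'top':((265.3,260.8),(254.5,171.2)),'rest':((265.6,317.7),(282.5,228.8)),'stand':((428.3,319.5),(202.3,356.4)),'seat':((439.8,264.3),(184.1,308)),
'beaker':((230.9,379.3),(228.8,193.3)),'mouse':((189.7,326.9),(295.6,183.5)),'oil':((338.6,339),(228,267.2)),'box':((347,267),(334.6,318)),'stain':((398.2,247.2),(344.1,391.3))}
for n,(a,b) in m.items():
  print(n,*tri([ray('scene',a),ray('side',b)]))
k=bot.get_calibration('wrist');print(np.array(k['tool_from_camera']),k['fx'],k['cx'],k['cy'])
for c in('scene','side'):print(ray(c,(320,240))[0])
print(Ro.from_quat(np.roll(bot.state()['orientation'],-1)).as_matrix())
```

```text
grip [ 554.4 -268.8  160. ] [2.7, 2.7]
top [ 574.8 -266.6  197.2] [3.7, 3.7]
rest [ 521.8 -262.    -6.6] [0.9, 0.9]
stand [653.4 122.8  -6.7] [2.9, 2.9]
seat [661.5 115.4 170.5] [5.2, 5.2]
beaker [ 696.4 -386.7   -5.9] [2.2, 2.2]
mouse [ 503.  -444.7   -5.1] [2.7, 2.7]
oil [ 647.2 -119.    -6. ] [2.9, 2.9]
box [369.6  11.   -8.8] [3.3, 3.3]
stain [339.8 187.8   3.2] [0.1, 0.1]
[[   0.    -1.    -0.3   84.9]
 [   1.     0.     0.    -0.1]
 [  -0.    -0.3    1.  -162.7]
 [   0.     0.     0.     1. ]] 343.0023598844334 317.6317627834289 236.09625533516598
[1571.4 -498.1  892.8]
[358.3 575.3 943.8]
[[ 1.   0.3  0. ]
 [ 0.3 -1.  -0. ]
 [ 0.   0.  -1. ]]
```

```bash
cat >> h.py <<'E'
from scipy.linalg import expm,logm
def Rdown(yaw,tilt=0):
    # tool x = world dir at yaw, tool z down; tilt>0 leans tool z toward +tool x (outwards)
    return (Ro.from_euler('z',yaw)*Ro.from_euler('x',np.pi)*Ro.from_euler('y',tilt)).as_matrix()
def cur():
    s=bot.state();T=np.eye(4);T[:3,:3]=Ro.from_quat(np.roll(s['orientation'],-1)).as_matrix();T[:3,3]=s['tool_pos'];return T
def step(R,p,n,T0=None):
    T=np.eye(4);T[:3,:3]=R;T[:3,3]=p
    M=np.linalg.inv(cur() if T0 is None else T0)@T
    S=np.real(expm(np.real(logm(M))/n))
    print(n,'x',np.round(S[:3,3],2).tolist(),np.round(Ro.from_matrix(S[:3,:3]).as_rotvec(degrees=True),2).tolist(),'total',np.round(M[:3,3],1),np.round(Ro.from_matrix(M[:3,:3]).as_rotvec(degrees=True),1))
E
python3 - <<'E'
from h import *
np.set_printoptions(precision=3,suppress=True)
print(cur(), Rdown(0,.3))
step(Rdown(0),[545,-268,290],14)
E
```

```text
[[   0.966    0.257    0.     154.147]
 [   0.257   -0.966   -0.    -579.881]
 [   0.       0.      -1.     222.642]
 [   0.       0.       0.       1.   ]] [[ 0.955 -0.     0.296]
 [ 0.    -1.    -0.   ]
 [ 0.296  0.    -0.955]]
14 x [30.83, -18.24, -4.81] [0.0, -0.0, 1.06] total [ 457.9 -201.   -67.3] [ 0.  -0.  14.9]
```

Emit:
jog_arm(plan=[[0,0,-34,0,0,0],[0,0,-34,0,0,0],[32.7,-14.4,0,0,0,0],[30.8,-18.2,0,0,0,1.15],[30.8,-18.2,0,0,0,1.15],[30.8,-18.2,0,0,0,1.15],[30.8,-18.2,0,0,0,1.15],[30.8,-18.2,0,0,0,1.15],[30.8,-18.2,0,0,0,1.15],[30.8,-18.2,0,0,0,1.15],[30.8,-18.2,0,0,0,1.15],[30.8,-18.2,0,0,0,1.15],[30.8,-18.2,0,0,0,1.15],[30.8,-18.2,0,0,0,1.15],[30.8,-18.2,0,0,0,1.15],[30.8,-18.2,0,0,0,1.15],[0,0,0,0,0,0],[0,0,0,0,0,0]])

```text
time: 3.2
tool_pos: [545.0, -268.0, 290.1]
orientation: [-0.0, 1.0, 0.0, -0.001]
contact_force: [0.2, 0.2, 0.0]
width: 1.001
grasp_force: 0.0
```

Run:
```python
from h import *
np.set_printoptions(precision=1,suppress=True)
print(cur());shot('wrist','w1.png')
for l in('pipette','handle_grip','finger_rest','sleeve_top','rest'):
    print(l,[(np.array(r['location']),round(r['conf'],2)) for r in bot.landmark_of('wrist',l)])
print(proj('wrist',[554,-269,161]))
```

```text
[[   1.     0.    -0.   545. ]
 [   0.    -1.     0.  -268. ]
 [  -0.    -0.    -1.   290.1]
 [   0.     0.     0.     1. ]]
pipette [(array([470.5, 294.2]), 0.84), (array([307.1, 277.3]), 0.71), (array([131.6, 274.8]), 0.65), (array([313.2, 433.1]), 0.64)]
handle_grip [(array([283.2, 337.9]), 0.76), (array([126.5, 307.5]), 0.73), (array([312.7, 220.1]), 0.71), (array([413.3,  58.1]), 0.33), (array([  3.8, 100.8]), 0.23)]
finger_rest [(array([310.5, 235.1]), 0.86), (array([285.2, 356.4]), 0.85)]
sleeve_top [(array([318. , 197.4]), 0.82), (array([276.8, 310.8]), 0.61), (array([311.1, 218.7]), 0.29)]
rest []
[317.4 215.4]
```

View pics/w1.png

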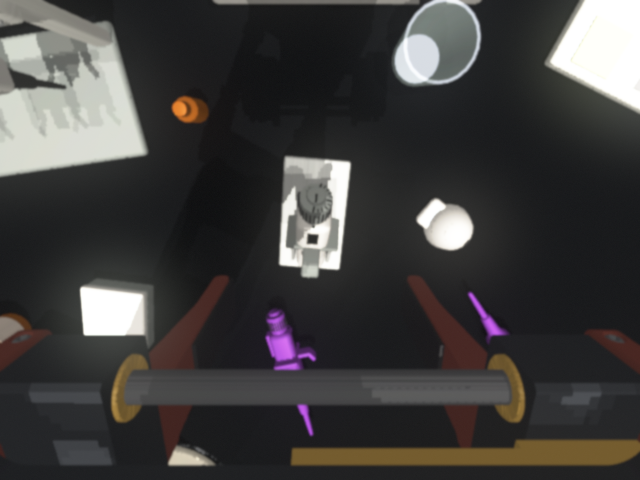

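The wrist picture shows the pipette in the rest: sleeve top at about (317,198), grip at (313,222), and the foot corners at (286,156), (350,161), (342,270) and (279,265). The rest is turned by about -4°.

Emit:
jog_arm(plan=[[35,10,13,0,0,2],[35,10,13,0,0,2],[0,0,14,0,0,0],[0,0,0,0,0,0],[0,0,0,0,0,0]])

```text
time: 4.0
tool_pos: [613.7, -290.1, 251.2]
orientation: [0.0, 0.999, -0.036, 0.0]
contact_force: [-0.2, 0.2, -0.3]
width: 1.003
grasp_force: 0.0
```

```bash
cat > r.py <<'E'
from h import *
E
python3 - <<'E'
from h import *
np.set_printoptions(precision=1,suppress=True)
T2=cur();print(T2)
im=shot('wrist')
L={}
for l in('handle_grip','finger_rest','sleeve_top'):
    L[l]=[(np.array(r['location']),round(r['conf'],2)) for r in bot.landmark_of('wrist',l)];print(l,L[l])
k=bot.get_calibration('wrist');Tc=np.array(k['tool_from_camera'])
def wray(T,px):
    d=np.array([(px[0]-k['cx'])/k['fx'],(px[1]-k['cy'])/k['fy'],1.]);d/=np.linalg.norm(d)
    return T[:3,:3]@Tc[:3,3]+T[:3,3],T[:3,:3]@Tc[:3,:3]@d
T1=np.diag([1.,-1,-1,1]);T1[:3,3]=[545,-268,290.1]
c=[]
for p in((286,156),(350,161),(342,270),(279,265)):
    o,d=wray(T1,p);X=o+d*(8-o[2])/d[2];c.append(X);print(X)
c=np.array(c);e=(c[0]+c[1]-c[2]-c[3]);print('yaw deg',np.degrees(np.arctan2(e[1],e[0])),'mean',c.mean(0))
first={'handle_grip':(312.7,220.1),'finger_rest':(310.5,235.1),'sleeve_top':(318,197.4)}
sc={'handle_grip':((264.9,271.5),(266,180.2)),'sleeve_top':((265.3,260.8),(254.5,171.2))}
for l in first:
    a=wray(T1,first[l])
    for q,cf in L[l]:
        x,r=tri([a,wray(T2,q)])
        if max(r)<15: print(l,q,x,r, tri([a,wray(T2,q)]+[ray(n,p) for n,p in zip(('scene','side'),sc.get(l,()))]))
s=cv2.resize(im[100:360,180:460],None,fx=2.8,fy=2.2*1.02);cv2.imwrite('pics/w2.png',cv2.resize(im[100:350,180:460],(784,588)[::1] if 0 else (672,600),interpolation=2)[:,:,::-1])
E
```

```text
[[   1.    -0.1    0.   613.7]
 [  -0.1   -1.    -0.  -290.1]
 [   0.     0.    -1.   251.2]
 [   0.     0.     0.     1. ]]
handle_grip [(array([280.1, 399.5]), 0.96), (array([299.7, 272.8]), 0.7), (array([291.1, 311.1]), 0.68)]
finger_rest [(array([293.2, 323.1]), 0.85), (array([282.9, 418.6]), 0.69)]
sleeve_top [(array([291.5, 303.6]), 0.89)]
[ 593.7 -227.9    8. ]
[ 587.5 -309.2    8. ]
[ 437.  -302.3    8. ]
[ 444.6 -213.9    8. ]
yaw deg -3.9728265029272336 mean [ 515.7 -263.3    8. ]
handle_grip [280.1 399.5] [ 585.3 -268.3  291.3] [3.0, 3.0] (array([ 543.6, -260.2,  182.1]), [13.2, 44.7, 27.3, 9.9])
handle_grip [299.7 272.8] [ 496.9 -258.2  -43.3] [2.7, 2.7] (array([ 561.1, -269.2,  156.6]), [12.3, 22.7, 4.9, 8.9])
handle_grip [291.1 311.1] [ 549.2 -263.1  153.8] [0.5, 0.5] (array([ 553. , -265.5,  161.1]), [2.7, 2.1, 3.9, 3.8])
finger_rest [293.2 323.1] [ 531.5 -261.6  143.7] [0.5, 0.5] (array([ 531.5, -261.6,  143.7]), [0.5, 0.5])
finger_rest [282.9 418.6] [ 578.7 -268.3  295.1] [4.0, 4.0] (array([ 578.7, -268.3,  295.1]), [4.0, 4.0])
sleeve_top [291.5 303.6] [ 577.4 -268.3  192.1] [0.1, 0.1] (array([ 577.2, -268. ,  196.4]), [1.2, 2.4, 5.1, 3.4])
```

View pics/w2.png

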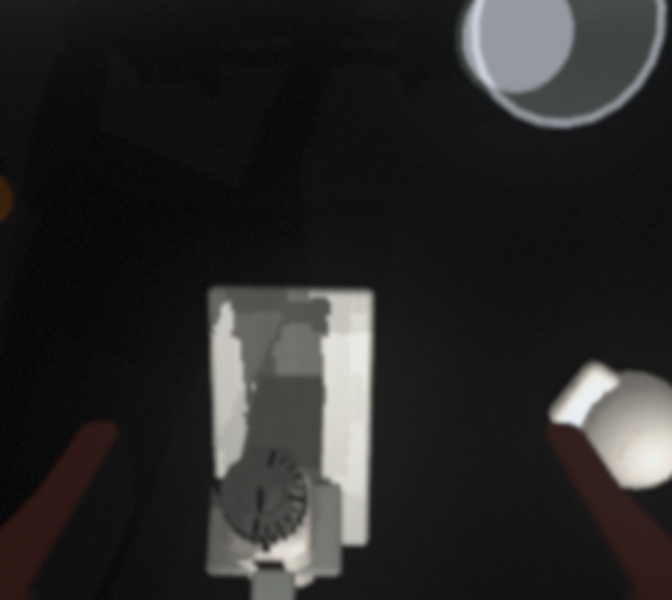

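The crop shows the sleeve with ticks running from the top round the right to the bottom, at roughly (260,500). The foot edges are parallel to the image columns, so the yaw is right.

Run:
```python
from h import *
Y=np.radians(-4)
step(Rdown(Y),[552,-265.8,251.2],3);
```

```text
3 x [-21.18, -6.55, 0.69] [0.03, -0.07, -0.03] total [-63.6 -19.6   2. ] [ 0.1 -0.2 -0.1]
```

Emit:
jog_arm(plan=[[-21.2,-6.5,0,0,0,0],[-21.2,-6.5,0,0,0,0],[-21.2,-6.5,0,0,0,0],[0,0,0,0,0,0],[0,0,25,0,0,0],[0,0,25,0,0,0],[0,0,25,0,0,0],[0,0,20,0,0,0],[0,0,8,0,0,0],[0,0,4,0,0,0],[0,0,0,0,0,0],[0,0,0,0,0,0]])

```text
time: 5.4
tool_pos: [552.8, -266.1, 145.3]
orientation: [0.001, 0.999, -0.035, 0.001]
contact_force: [-0.2, 0.0, 0.5]
width: 0.999
grasp_force: 0.0
```

Run:
```python
from h import *
shot('wrist','w3.png');shot('side')
for c in('wrist','side'):
  for l in('handle_grip','sleeve_top','finger_rest'):
    print(c,l,[(np.round(r['location'],1),round(r['conf'],2)) for r in bot.landmark_of(c,l)])
print(proj('wrist',[552,-265.7,162]),proj('side',[552,-265.7,162]))
```

```text
wrist handle_grip [(array([284.6, 429.8]), 0.84)]
wrist sleeve_top [(array([270.6, 397.5]), 0.7)]
wrist finger_rest [(array([292.4, 451.2]), 0.82)]
side handle_grip [(array([348.2, 236.8]), 0.85), (array([266.8, 181.2]), 0.77), (array([376.6, 148.2]), 0.74)]
side sleeve_top [(array([333.2, 238.3]), 0.54), (array([387. , 143.7]), 0.4), (array([296.3, 179.7]), 0.27)]
side finger_rest [(array([364.5, 237.1]), 0.85), (array([274.9, 189.6]), 0.63), (array([367.7, 156. ]), 0.62)]
[317.62927789 313.38419705] [266.07011936 181.39180987]
```

View pics/w3.png

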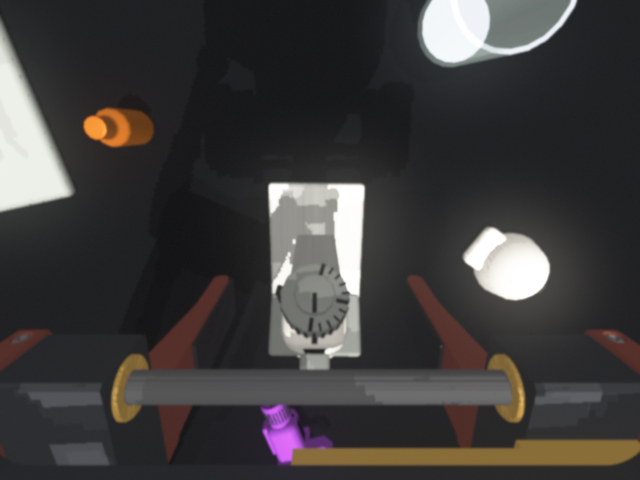

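The picture shows the sleeve centred between the fingers at about (314,300). I close the grip and lift straight up.

Emit:
jog_arm(plan=[[0,-0.8,0,0,0,0],[0,0,0,0,0,0],[0,0,0,0,0,0],[0,0,0,0,0,0],[0,0,0,0,0,0],[0,0,0,0,0,0],[0,0,0,0,0,0],[0,0,0,0,0,0],[0,0,0,0,0,0],[0,0,0,0,0,0]], grip=20, grip_force=35)

```text
time: 6.8
tool_pos: [552.3, -264.9, 143.7]
orientation: [-0.0, 0.999, -0.035, 0.0]
contact_force: [0.7, 0.9, 0.2]
width: 0.335
grasp_force: 35.0
```

Emit:
jog_arm(plan=[[0,0,-5,0,0,0],[0,0,-10,0,0,0],[0,0,-15,0,0,0],[0,0,-20,0,0,0],[0,0,-20,0,0,0],[0,0,-25,0,0,0],[0,0,-25,0,0,0],[0,0,-25,0,0,0],[0,0,-25,0,0,0],[0,0,0,0,0,0]])

```text
time: 7.8
tool_pos: [552.9, -265.3, 319.7]
orientation: [0.002, 0.999, -0.035, 0.004]
contact_force: [-0.3, -1.2, -0.9]
width: 0.345
grasp_force: 35.0
```

Run:
```python
from h import *
np.set_printoptions(precision=1,suppress=True)
print(cur()[:3,3],bot.state()['width'],bot.state()['grasp_force'])
im=[shot('scene'),shot('side')]
L={}
for l in('handle_grip','finger_rest','sleeve_top','free_seat','stand','free_fork','rest'):
  for c in('scene','side'):
    L[c,l]=[(np.array(r['location']),round(r['conf'],2)) for r in bot.landmark_of(c,l)]
  for p,a in L['scene',l]:
    for q,b in L['side',l]:
      x,r=tri([ray('scene',p),ray('side',q)])
      if max(r)<10: print(l,p,q,x,r,a,b)
for n,i in zip('ab',im): cv2.imwrite(f'pics/l{n}.png',i[:,:,::-1])
a=cv2.resize(im[0][180:380,200:520],(800,500),interpolation=2);cv2.imwrite('pics/lift.png',a[:,:,::-1])
```

```text
[ 552.9 -265.3  319.7] 0.3447225808345071 34.95283126831055
handle_grip [123.  271.9] [376.4 150.2] [ 262.9 -582.9   22.8] [5.3, 5.3] 0.77 0.66
finger_rest [128.  275.8] [369.3 152.8] [ 284.5 -571.    21.8] [5.8, 5.8] 0.91 0.76
finger_rest [257.5 259.9] [362.9 241. ] [ 300.2 -223.4   11.2] [7.0, 7.0] 0.83 0.56
finger_rest [258.3 206. ] [267.1 132.7] [ 533.3 -267.   312.5] [4.4, 4.4] 0.74 0.92
sleeve_top [271.9 273. ] [334.5 236.5] [ 380.3 -210.6   25.6] [3.2, 3.2] 0.55 0.43
sleeve_top [115.3 269.4] [387.1 142. ] [ 234.4 -607.5   25.7] [4.3, 4.3] 0.38 0.37
free_seat [436.4 263.1] [184.4 311.3] [656.6 116.  167.8] [0.7, 0.7] 0.58 0.55
stand [427.  319.8] [201.1 355.1] [655.6 119.2  -5.6] [4.2, 4.2] 0.75 0.7
rest [265.4 314.9] [281.1 227.8] [ 523.5 -260.7    1.6] [3.2, 3.2] 0.57 0.67
```

View pics/lift.png

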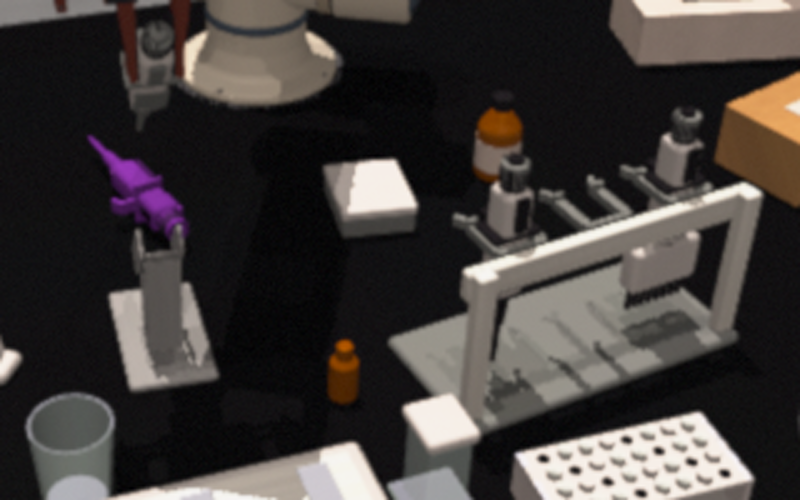

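The crop shows the pipette lifted clear of the rest at crop (150,80). The free fork is the middle one, at crop (590,200).

Emit:
jog_arm(plan=[[0,-20,0,0,0,-2],[0,-40,0,0,0,-2],[0,-40,0,0,0,0],[0,-40,0,0,0,0],[0,-40,0,0,0,0],[0,-40,0,0,0,0],[0,-40,0,0,0,0],[0,-40,0,0,0,0],[0,-40,0,0,0,0],[0,-30,0,0,0,0],[0,-12,0,0,0,0],[0,0,0,0,0,0],[0,0,0,0,0,0]])

```text
time: 9.9
tool_pos: [555.6, 116.1, 313.7]
orientation: [0.0, 1.0, -0.001, 0.0]
contact_force: [0.7, -0.4, -1.2]
width: 0.34
grasp_force: 35.0
```

Run:
```python
from h import *
np.set_printoptions(precision=2,suppress=True)
print(cur());shot('wrist','w4.png')
for l in('free_seat','free_fork','stand','handle_grip','sleeve_top'):
    print(l,[(np.array(r['location']),round(r['conf'],2)) for r in bot.landmark_of('wrist',l)])
print(proj('wrist',[658,116,175]))
```

```text
[[  1.    -0.     0.   555.62]
 [ -0.    -1.    -0.   116.07]
 [  0.     0.    -1.   313.66]
 [  0.     0.     0.     1.  ]]
free_seat []
free_fork []
stand [(array([315.5, 112.8]), 0.76)]
handle_grip [(array([538.1, 334.4]), 0.71)]
sleeve_top [(array([538.6, 309.4]), 0.59)]
[317.34 103.61]
```

View pics/w4.png

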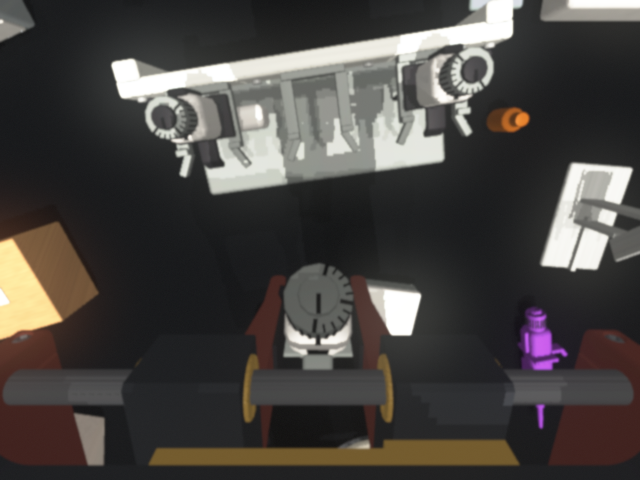

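The picture shows the stand turned by about +8°. Button centres of the hanging pipettes are at about (167,118) and (470,70). The free fork arms run along columns 292 and 346, rows 70–150.

Run:
```python
from h import *
np.set_printoptions(precision=1,suppress=True)
im=cv2.imread('pics/w4.png')
g=cv2.GaussianBlur(cv2.cvtColor(im,6),(3,3),0)
pts=[]
for c in((167,118),(469,71)):
    x0,y0=c[0]-40,c[1]-40
    r=cv2.HoughCircles(g[max(y0,0):y0+80,x0:x0+80],cv2.HOUGH_GRADIENT,1,10,param1=120,param2=12,minRadius=16,maxRadius=26)
    print(None if r is None else r[0][:3]+np.array([x0,max(y0,0),0]))
def onz(p,z):
    o,d=ray('wrist',p);return o+d*(z-o[2])/d[2]
A=onz((168,118),249.);B=onz((470,71),249.)
print(A,B,np.linalg.norm(A-B))
m=(A+B)/2;v=A-B;yaw=np.arctan2(-v[0],v[1]);print('seat',m,'yaw',np.degrees(yaw))
X=np.array([np.cos(yaw),np.sin(yaw),0]);Yv=np.array([-np.sin(yaw),np.cos(yaw),0])
P=lambda x,y,z:np.round(4*(proj('wrist',np.array([m[0],m[1],0])+x*X+y*Yv+[0,0,z])-[140,10])*0.5).astype(int)
big=cv2.resize(im[10:210,140:520],(760,400),interpolation=2)
def poly(pp,c,cl=True): cv2.polylines(big,[np.array(pp).reshape(-1,1,2)],cl,c,1)
for s in(-1,1):
    poly([P(x,s*y,175) for x,y in((-26,17.5),(20,17.5),(20,27.5),(-26,27.5))],(0,0,255))
    poly([P(x,s*y,181) for x,y in((-26,17.5),(-21,17.5),(-21,27.5),(-26,27.5))],(0,255,0))
    a=np.linspace(0,6.28,30)
    poly([P(13*np.cos(t),s*95+13*np.sin(t),249) for t in a],(255,0,0))
    poly([P(7.5*np.cos(t),s*95+7.5*np.sin(t),254) for t in a],(0,255,255))
cv2.imwrite('pics/w4o.png',big)
```

```text
[[173.5 121.5  24.3]
 [165.5 113.5  21. ]
 [188.5 113.5  20.8]]
[[468.5  68.5  24.3]
 [459.5  77.5  21. ]
 [447.5  67.5  21. ]]
[645.5 209.6 249. ] [671.9  23.8 249. ] 187.6690627159917
seat [658.7 116.7 249. ] yaw 8.089456423714372
```

View pics/w4o.png

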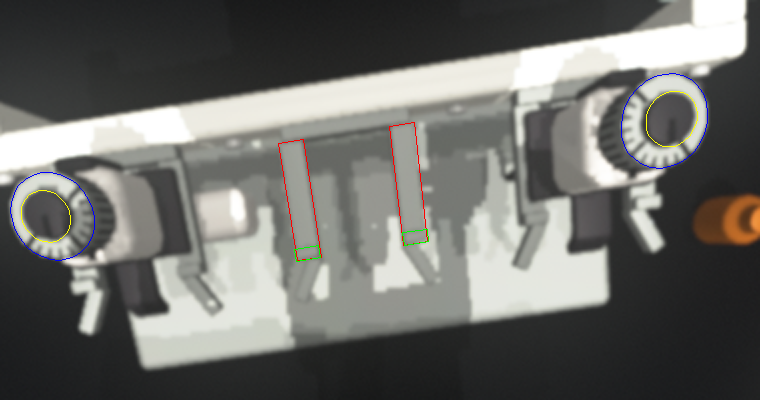

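The overlay fits the fork arms and both button circles well: the seat is at (658.7, 116.7) with the stand yaw +8.1°. I check the rail height and plan the upright pose.

```bash
cat >> h.py <<'E'
YS=np.radians(8.1);SEAT=np.array([658.7,116.7,175.])
FX=np.array([np.cos(YS),np.sin(YS),0]);FY=np.array([-np.sin(YS),np.cos(YS),0])
def tcp_for(x,y,z,tilt=np.radians(40),off=33.7):
    R=Rdown(YS,tilt); g=SEAT+x*FX+y*FY+np.array([0,0,z+off]); return R,g+19*R[:,2]
E
python3 - <<'E'
from h import *
np.set_printoptions(precision=1,suppress=True)
for x in(20,24,30):
  print(x,[ (z,(2*(proj('wrist',SEAT+x*FX+[0,0,z-175])-[140,10])).round()) for z in(175,185,195,205,215)])
R,p=tcp_for(-110,0,60);print(p);step(R,p,8)
T=np.eye(4);T[:3,:3]=R;T[:3,3]=p
R,p2=tcp_for(-110,0,15);step(R,p2,3,T)
E
```

```text
20 [(175, array([346., 133.])), (185, array([345., 129.])), (195, array([345., 125.])), (205, array([345., 121.])), (215, array([344., 117.]))]
24 [(175, array([344., 122.])), (185, array([344., 118.])), (195, array([344., 114.])), (205, array([343., 109.])), (215, array([343., 104.]))]
30 [(175, array([342., 105.])), (185, array([342., 101.])), (195, array([341.,  96.])), (205, array([341.,  90.])), (215, array([340.,  85.]))]
[561.9 102.9 254.1]
8 x [-1.61, 1.8, 7.44] [0.36, 4.99, -0.99] total [ 6.3 13.  59.6] [ 2.9 39.9 -7.9]
3 x [-9.64, 0.0, 11.49] [0.0, 0.0, -0.0] total [-28.9   0.   34.5] [-0.  0. -0.]
```

Run:
```python
from h import *
np.set_printoptions(precision=1,suppress=True)
x,r=tri([ray('wrist',(114,64)),ray('scene',(503.4,257))]);d=x-SEAT;print(x,r,d@FX,d@FY)
for p in((122,97),(512,38),(250,75)):
  for z in (190,205,220):
    o,dd=ray('wrist',p);X=o+dd*(z-o[2])/dd[2]-SEAT;print(p,z,X@FX,X@FY)
```

```text
[687.3 276.5 173.1] [2.0, 2.0] 50.82642345107449 154.13898792800524
(122, 97) 190 24.767048392217344 148.8373827871523
(122, 97) 205 22.518813249821584 141.13807210450682
(122, 97) 220 20.270578107425937 133.43876142186133
(512, 38) 190 22.63524916731066 -149.55750798975708
(512, 38) 205 20.498651371393994 -141.6305751594074
(512, 38) 220 18.362053575477223 -133.70364232905766
(250, 75) 190 25.847613651517918 47.398668623067024
(250, 75) 205 23.542791830209715 45.01146648573237
(250, 75) 220 21.237970008901623 42.62426434839771
```

Emit:
jog_arm(plan=[[-1.6,1.8,7.4,0.36,4.99,-0.99],[-1.6,1.8,7.4,0.36,4.99,-0.99],[-1.6,1.8,7.4,0.36,4.99,-0.99],[-1.6,1.8,7.4,0.36,4.99,-0.99],[-1.6,1.8,7.4,0.36,4.99,-0.99],[-1.6,1.8,7.4,0.36,4.99,-0.99],[-1.6,1.8,7.4,0.36,4.99,-0.99],[-1.6,1.8,7.4,0.36,4.99,-0.99],[0,0,0,0,0,0],[0,0,0,0,0,0]])

```text
time: 11.2
tool_pos: [561.3, 103.4, 254.6]
orientation: [-0.024, 0.938, 0.067, 0.34]
contact_force: [0.4, -0.2, -0.2]
width: 0.341
grasp_force: 35.0
```

Run:
```python
from h import *
np.set_printoptions(precision=1,suppress=True)
T=cur();g=T[:3,3]-19*T[:3,2];print(T[:3,3],'grasp',g)
ims={c:shot(c,'u_'+c+'.png') for c in('scene','side','wrist')}
L={}
for l in('handle_grip','finger_rest','sleeve_top','pipette'):
  for c in('scene','side'):
    L[c,l]=[(np.array(r['location']),round(r['conf'],2)) for r in bot.landmark_of(c,l)]
  for p,a in L['scene',l]:
    for q,b in L['side',l]:
      x,r=tri([ray('scene',p),ray('side',q)])
      if np.hypot(*(x-g)[:2])<60: print(l,p,q,x,r,a,b)
  off={'handle_grip':-1.7,'finger_rest':-33.7,'sleeve_top':40.3,'pipette':-183.7}[l]
  print('expected',l,g+[0,0,off],proj('scene',g+[0,0,off]),proj('side',g+[0,0,off]))
step(*tcp_for(-110,0,15),3)
a=ims['side'][170:370,100:340];b=ims['scene'][180:330,300:480]
cv2.imwrite('pics/u.png',np.hstack([cv2.resize(a,(480,400),interpolation=2)])[:,:,::-1])
```

```text
[561.3 103.4 254.6] grasp [549.3 101.7 269.2]
handle_grip [411.9 204.4] [231.8 278.9] [549.1  99.7 266.8] [4.3, 4.3] 0.62 0.79
expected handle_grip [549.3 101.7 267.5] [414.4 204.9] [233.1 277.8]
finger_rest [409.  218.2] [238.7 289.3] [543.9  97.1 228. ] [2.3, 2.3] 0.58 0.77
finger_rest [409.  218.2] [244.8 331.7] [512.4 142.2 191.6] [26.8, 26.8] 0.58 0.16
expected finger_rest [549.3 101.7 235.5] [412.9 216.7] [235.7 288. ]
sleeve_top [413.  186.2] [227.5 261.5] [549.4  97.1 314.9] [4.7, 4.7] 0.59 0.74
expected sleeve_top [549.3 101.7 309.5] [416.3 189. ] [229.4 263.5]
expected pipette [549.3 101.7  85.5] [406.6 268.1] [246.1 328.9]
3 x [-9.73, 0.35, 11.53] [-0.02, 0.01, 0.02] total [-29.2   1.   34.6] [-0.1  0.   0.1]
```

Emit:
jog_arm(plan=[[-9.5,0.35,11.3,0,0,0],[-9.5,0.35,11.3,0,0,0],[-9.5,0.3,11.3,0,0,0],[0,0,0,0,0,0],[11.5,0,9.6,0,0,0],[11.5,0,9.6,0,0,0],[11.5,0,9.6,0,0,0],[0,0,0,0,0,0],[0,0,0,0,0,0]])

```text
time: 12.65
tool_pos: [606.1, 109.3, 209.8]
orientation: [-0.024, 0.937, 0.067, 0.341]
contact_force: [0.8, -0.8, -0.2]
width: 0.336
grasp_force: 35.0
```

Run:
```python
from h import *
np.set_printoptions(precision=2,suppress=True)
T=cur();g=T[:3,3]-19*T[:3,2]-SEAT;print(T[:3,3],'grasp rel',g@FX,g@FY,g[2]-33.7,bot.state()['contact_force'])
a=shot('side')[220:400,120:300];b=shot('scene')[190:330,370:510];w=shot('wrist')
cv2.imwrite('pics/v.png',np.hstack([cv2.resize(a,(400,400),interpolation=2),cv2.resize(b,(400,400),interpolation=2)])[:,:,::-1])
step(*tcp_for(-2,0,16),6)
```

```text
[606.11 109.29 209.77] grasp rel -65.30526947969493 0.05437541846190008 15.64404000217651 [ 0.79 -0.82 -0.23]
6 x [8.08, 0.02, 6.82] [-0.01, -0.0, 0.01] total [48.5  0.2 40.9] [-0.1 -0.   0.1]
```

View pics/v.png

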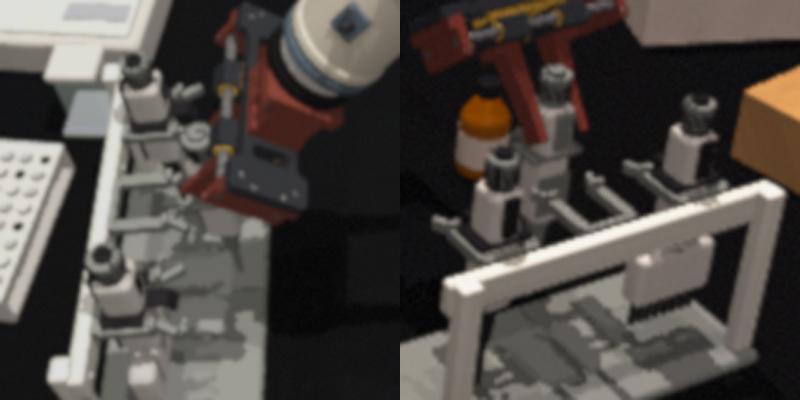

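The picture shows the pipette upright in front of the middle fork, finger rest above the arms. I advance into the fork.

Emit:
jog_arm(plan=[[8,0,6.8,0,0,0],[8,0,6.8,0,0,0],[8,0,6.8,0,0,0],[6,0,5.1,0,0,0],[6,0,5.1,0,0,0],[6,0,5.1,0,0,0],[6,0,5.1,0,0,0],[0,0,0,0,0,0],[0,0,0,0,0,0]])

```text
time: 13.7
tool_pos: [668.7, 118.3, 209.5]
orientation: [-0.024, 0.937, 0.067, 0.341]
contact_force: [0.2, -0.8, -2.2]
width: 0.342
grasp_force: 35.0
```

Run:
```python
from h import *
np.set_printoptions(precision=2,suppress=True)
T=cur();g=T[:3,3]-19*T[:3,2]-SEAT;s=bot.state();print('grasp rel',g@FX,g@FY,g[2]-33.7,s['contact_force'],s['wrist_torque'],s['width'])
step(*tcp_for(-2,0,3),3)
```

```text
grasp rel -2.0704231810081835 0.14066866479443055 15.343783866322283 [ 0.24 -0.78 -2.15] [-0.02  0.35  0.03] 0.3417491600961615
3 x [-2.62, 0.05, 3.17] [-0.02, 0.02, 0.02] total [-7.9  0.2  9.5] [-0.1  0.   0.1]
```

Emit:
jog_arm(plan=[[-2.6,0,3.1,0,0,0],[-2.6,0,3.1,0,0,0],[-1.9,0,2.3,0,0,0],[0,0,0,0,0,0],[0,0,0,0,0,0]])

```text
time: 14.2
tool_pos: [668.6, 118.3, 198.6]
orientation: [-0.024, 0.937, 0.067, 0.341]
contact_force: [0.9, -0.9, -1.4]
width: 0.341
grasp_force: 35.0
```

Emit:
jog_arm(plan=[[-1.3,0,1.5,0,0,0],[0,0,0,0,0,0],[0,0,0,0,0,0]])

```text
time: 14.5
tool_pos: [668.7, 118.3, 196.8]
orientation: [-0.024, 0.937, 0.067, 0.341]
contact_force: [0.7, -0.6, -0.9]
width: 0.339
grasp_force: 35.0
```

Emit:
jog_arm(plan=[[-1.0,0,1.2,0,0,0],[0,0,0,0,0,0],[0,0,0,0,0,0]])

```text
time: 14.8
tool_pos: [668.7, 118.3, 195.1]
orientation: [-0.024, 0.937, 0.067, 0.341]
contact_force: [-0.3, 1.2, -0.7]
width: 0.342
grasp_force: 35.0
```

Emit:
jog_arm(plan=[[-0.8,0,1.0,0,0,0],[0,0,0,0,0,0],[0,0,0,0,0,0]])

```text
time: 15.1
tool_pos: [668.9, 118.3, 194.4]
orientation: [-0.024, 0.937, 0.067, 0.341]
contact_force: [0.2, 1.3, 0.3]
width: 0.338
grasp_force: 35.0
```

Emit:
jog_arm(plan=[[-0.6,0,0.8,0,0,0],[0,0,0,0,0,0],[0,0,0,0,0,0]])

```text
time: 15.4
tool_pos: [669.2, 118.4, 194.3]
orientation: [-0.024, 0.937, 0.067, 0.342]
contact_force: [-2.8, -0.6, 4.9]
width: 0.338
grasp_force: 35.0
```

Emit:
jog_arm(plan=[[0,0,0,0,0,0],[0,0,0,0,0,0],[0,0,0,0,0,0],[0,0,0,0,0,0],[0,0,0,0,0,0]], grip=50)

```text
time: 15.9
tool_pos: [668.7, 118.3, 192.5]
orientation: [-0.024, 0.937, 0.067, 0.341]
contact_force: [0.2, 1.0, 0.4]
width: 0.568
grasp_force: 0.0
```

Emit:
jog_arm(plan=[[0,0,-15,0,0,0],[0,0,-25,0,0,0],[0,0,-35,0,0,0],[0,0,-40,0,0,0],[0,0,0,0,0,0],[0,0,0,0,0,0]])

```text
time: 16.5
tool_pos: [595.7, 107.8, 282.7]
orientation: [-0.024, 0.937, 0.067, 0.342]
contact_force: [0.4, 0.1, -0.5]
width: 0.571
grasp_force: 0.0
```

Run:
```python
from h import *
np.set_printoptions(precision=2,suppress=True)
T=cur();print(T[:3,3])
# camera view above sleeve: vertical tool, camera x offset 85, tilt 17deg. choose TCP so camera looks at sleeve top
k=np.array(bot.get_calibration('wrist')['tool_from_camera']);print(k)
top=SEAT+[0,0,74]
R=Rdown(YS,np.radians(0))
# lean tool so that optical axis vertical-ish
for tilt in(0,17):
    R=Rdown(YS,np.radians(tilt));za=R@k[:3,2];print(tilt,za,'tcp',top-za*170-R@k[:3,3])
```

```text
[595.67 107.75 282.66]
[[   0.     -0.95   -0.31   85.26]
 [   1.      0.      0.     -0.14]
 [  -0.     -0.31    0.95 -162.37]
 [   0.      0.      0.      1.  ]]
0 [-0.3  -0.04 -0.95] tcp [625.76 111.91 248.49]
17 [-0.01 -0.   -1.  ] tcp [627.34 112.13 238.78]
```

Run:
```python
from h import *
print(bot.state()['joints'])
step(Rdown(YS),[658.7,116.7,283],9)
```

```text
[ 0.11084432 -0.51615952  1.79414303  0.02245548  1.16321918  1.53724404]
9 x [6.69, 0.01, 2.7] [-0.0, -4.46, 0.01] total [48.9  0.1 40.8] [ -0.  -40.1   0.1]
```

Emit:
jog_arm(plan=[[6.7,0,2.7,0,-4.46,0],[6.7,0,2.7,0,-4.46,0],[6.7,0,2.7,0,-4.46,0],[6.7,0,2.7,0,-4.46,0],[6.7,0,2.7,0,-4.46,0],[6.7,0,2.7,0,-4.46,0],[6.7,0,2.7,0,-4.46,0],[6.7,0,2.7,0,-4.46,0],[6.7,0,2.7,0,-4.46,0],[0,0,0,0,0,0],[0,0,0,0,0,0],[0,0,0,0,0,0]])

```text
time: 17.7
tool_pos: [658.2, 116.8, 281.6]
orientation: [0.0, 0.997, 0.071, -0.0]
contact_force: [0.5, 0.4, 1.0]
width: 0.57
grasp_force: 0.0
```

```bash
cat > rd.py <<'E'
from h import *
np.set_printoptions(precision=2,suppress=True)
def read(name,c=None):
    T=cur();im=shot('wrist',name)
    L=[(np.array(r['location']),round(r['conf'],2)) for r in bot.landmark_of('wrist','sleeve_top')];print('net',L)
    top=SEAT+[0,0,74] if c is None else np.array(c);print('expected',proj('wrist',top))
    # rectify top plane: 10 px/mm, up = fork +x, left = fork +y
    q=[(-20,-20),(20,-20),(20,20),(-20,20)]
    src=np.float32([proj('wrist',top+a*FX+b*FY) for a,b in q])
    dst=np.float32([(200-10*b,200-10*a) for a,b in q])
    M=cv2.getPerspectiveTransform(src,dst);return T,im,cv2.warpPerspective(im,M,(400,400),flags=2)
E
python3 - <<'E'
from rd import *
T,im,r=read('s1.png');print(T[:3,3],bot.state()['joints'][5])
full=cv2.resize(im[220:400,220:420],(444,400),interpolation=2)
cv2.imwrite('pics/s1r.png',np.hstack([cv2.resize(r,(400,400)),full[:,:400]])[:,:,::-1])
E
```

```text
net [(array([320.1, 272.8]), 0.79), (array([493.3, 229.5]), 0.73)]
expected [317.99 268.23]
[658.24 116.84 281.57] 1.5525019785706942
```

View pics/s1r.png

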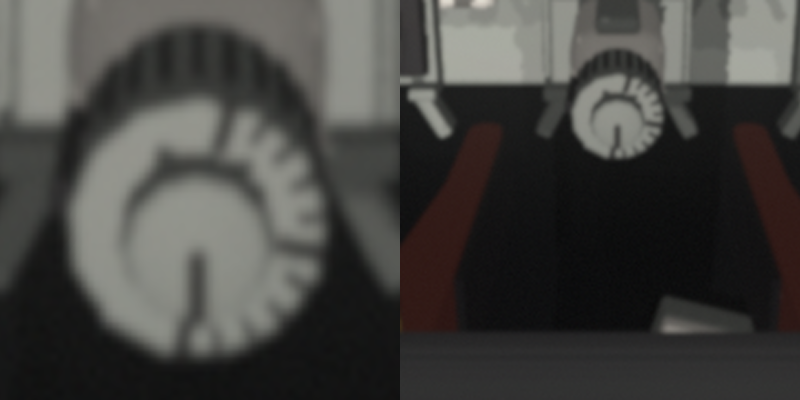

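The picture shows the pipette hung, with the sleeve centre at rectified (198,228), about 3 mm forward. The bold ticks sit at 15°, 100° and 186° clockwise from the back, and the button line is at about 181°. So the setting reads about 100. I confirm this numerically and plan the turn.

```bash
cat >> rd.py <<'E'
def analyse(r,c0=(198,228)):
    g=cv2.cvtColor(r,cv2.COLOR_RGB2GRAY).astype(np.float32)
    th=np.radians(np.arange(0,360,1.))  # clockwise from up (fork +x)
    def samp(c,rad): return cv2.remap(g,(c[0]+rad*np.sin(th))[None].astype(np.float32),(c[1]-rad*np.cos(th))[None].astype(np.float32),1)[0]
    best=None
    w=np.array([2,1,1,1,1,2,1,1,1,1,2.])
    for dx in range(-8,9,2):
      for dy in range(-8,9,2):
        c=(c0[0]+dx,c0[1]+dy)
        p=np.mean([samp(c,q) for q in range(100,122,3)],0)
        p=p-cv2.blur(np.tile(p,3)[None],(25,1))[0][360:720]
        for a in range(0,360):
            idx=(a+np.arange(11)*17.19).round().astype(int)%360; mid=(a+8.6+np.arange(10)*17.19).round().astype(int)%360
            s=-(w*p[idx]).sum()/w.sum()+p[mid].mean()
            if best is None or s>best[0]: best=(s,a,c)
    print('ticks: score %.1f zero tick at %d centre %s'%best)
    # pointer: darkest angle on the button (higher by 5 mm -> search its own centre)
    for cy in(228,236,244):
        pb=np.mean([samp((c0[0],cy),q) for q in range(20,60,4)],0);i=np.argmin(cv2.GaussianBlur(np.tile(pb,3)[None],(9,1),0)[0][360:720]);print('pointer',cy,i)
    return best
E
python3 - <<'E'
from rd import *
T,im,r=read('s2.png');analyse(r)
p=SEAT-2.8*FX+0.2*FY;p[2]=281.6
step(Rdown(YS),p,1)
E
```

```text
net [(array([319.3, 272.8]), 0.65)]
expected [318.   268.24]
ticks: score 43.4 zero tick at 15 centre (198, 220)
pointer 228 182
pointer 236 182
pointer 244 182
1 x [-2.12, -0.01, 1.69] [0.0, -0.05, 0.1] total [-2.1 -0.   1.7] [ 0.  -0.   0.1]
```

Emit:
jog_arm(plan=[[-1.8,0,0,0,0,0],[0,0,0,0,0,-8],[0,0,0,0,0,-8],[0,0,0,0,0,-8],[0,0,0,0,0,-8],[0,0,0,0,0,-8],[0,0,0,0,0,-8],[0,0,0,0,0,-8],[0,0,0,0,0,-8],[0,0,0,0,0,-8],[0,0,0,0,0,-8],[0,0,0,0,0,-8],[0,0,0,0,0,-8],[0,0,0,0,0,-8],[0,0,0,0,0,-8],[0,0,0,0,0,-8],[0,0,0,0,0,-8],[0,0,0,0,0,-8],[0,0,0,0,0,0],[0,0,0,0,0,0]])

```text
time: 19.9
tool_pos: [656.7, 116.6, 281.7]
orientation: [-0.001, 0.309, 0.951, -0.0]
contact_force: [0.2, -0.2, -0.6]
width: 0.571
grasp_force: 0.0
```

Run:
```python
from rd import *
T=cur();d=T[:3,3]-SEAT;print(d@FX,d@FY,d[2],bot.state()['joints'][5],T[:3,2])
T,im,r=read('s3.png');analyse(r)
```

```text
-1.999423675127577 0.1586044804166076 106.65921782398186 -0.8174158869203642 [-0. -0. -1.]
net [(array([319.6, 270.4]), 0.71)]
expected [319.22 271.86]
ticks: score 30.2 zero tick at 13 centre (198, 220)
pointer 228 138
pointer 236 41
pointer 244 35
```

Emit:
jog_arm(plan=[[0,0,20,0,0,0],[0,0,20,0,0,0],[0,0,10,0,0,0],[0,0,4.5,0,0,0],[0,0,0,0,0,0],[0,0,0,0,0,0],[0,0,0,0,0,0]])

```text
time: 20.7
tool_pos: [657.1, 116.6, 228.1]
orientation: [-0.0, 0.308, 0.952, -0.0]
contact_force: [-0.1, -0.1, 0.5]
width: 0.57
grasp_force: 0.0
```

Emit:
jog_arm(plan=[[0,0,0,0,0,0],[0,0,0,0,0,0],[0,0,0,0,0,0],[0,0,0,0,0,0],[0,0,0,0,0,0],[0,0,0,0,0,0]], grip=15, grip_force=20)

```text
time: 21.3
tool_pos: [656.8, 116.6, 226.9]
orientation: [-0.001, 0.307, 0.952, -0.001]
contact_force: [0.9, -0.0, 1.3]
width: 0.292
grasp_force: 20.0
```

Emit:
jog_arm(plan=[[0,0,0,0,0,6.5],[0,0,0,0,0,6.5],[0,0,0,0,0,6.5],[0,0,0,0,0,6.5],[0,0,0,0,0,6.5],[0,0,0,0,0,6.5],[0,0,0,0,0,6.5],[0,0,0,0,0,6.5],[0,0,0,0,0,6.5],[0,0,0,0,0,6.5],[0,0,0,0,0,6.5],[0,0,0,0,0,6.5],[0,0,0,0,0,6.5],[0,0,0,0,0,6.5],[0,0,0,0,0,6.5],[0,0,0,0,0,6.5],[0,0,0,0,0,6.5],[0,0,0,0,0,6.5],[0,0,0,0,0,6.5],[0,0,0,0,0,2.5]])

```text
time: 23.3
tool_pos: [657.0, 116.5, 226.9]
orientation: [0.0, 0.988, 0.156, -0.001]
contact_force: [0.2, 0.1, 0.9]
width: 0.292
grasp_force: 20.0
```

Emit:
jog_arm(plan=[[0,0,0,0,0,0],[0,0,0,0,0,0],[0,0,0,0,0,0],[0,0,0,0,0,0],[0,0,0,0,0,0]], grip=50)

```text
time: 23.8
tool_pos: [656.7, 116.6, 226.7]
orientation: [-0.0, 0.987, 0.158, -0.001]
contact_force: [0.5, -0.4, 0.8]
width: 0.566
grasp_force: 0.0
```

Emit:
jog_arm(plan=[[0,0,-10,0,0,0],[0,0,-20,0,0,0],[0,0,-24,0,0,0],[0,0,0,0,0,0],[0,0,0,0,0,0]])

```text
time: 24.3
tool_pos: [657.2, 116.6, 281.5]
orientation: [0.0, 0.987, 0.158, -0.0]
contact_force: [0.3, 0.1, -0.3]
width: 0.572
grasp_force: 0.0
```

Run:
```python
from rd import *
T=cur();d=T[:3,3]-SEAT;print(d@FX,d@FY,d[2],bot.state()['joints'][5])
T,im,r=read('s4.png');b=analyse(r)
analyse(r,b[2])
```

```text
-1.4612107226314206 0.13839268055180162 106.4763842216874 1.377913291967624
net []
expected [318.42 268.74]
ticks: score 33.0 zero tick at 138 centre (204, 220)
pointer 228 178
pointer 236 179
pointer 244 181
ticks: score 44.8 zero tick at 135 centre (200, 212)
pointer 228 186
pointer 236 188
pointer 244 189
```

Run:
```python
from rd import *
c249=SEAT+[0,0,74]-1.2*FX+0*FY   # from fitted centre (200,212)
im=cv2.imread('pics/s4.png')
def rect(im,top):
    q=[(-20,-20),(20,-20),(20,20),(-20,20)]
    src=np.float32([proj('wrist',top+a*FX+b*FY) for a,b in q]);dst=np.float32([(200-10*b,200-10*a) for a,b in q])
    return cv2.cvtColor(cv2.warpPerspective(im,cv2.getPerspectiveTransform(src,dst),(400,400),flags=2),6)
g=rect(im,c249+[0,0,5]);
cx=[]
for row in range(205,276,5):
    s=cv2.GaussianBlur(g[row:row+1,140:260].astype(np.float32),(9,1),0)[0];x=140+np.argmin(s[20:100])+20;cx.append((row,x,int(s.min())))
print('pointer',cx)
# ascii ring: print profile of sleeve top ring by angle
h=rect(im,c249)
print('button circle',cv2.HoughCircles(g[110:290,110:290],3,1,20,param1=60,param2=10,minRadius=65,maxRadius=85))
th=np.arange(100,340,4)
for rad in(95,105,115):print(rad,[(int(t),int(h[int(200-rad*np.cos(np.radians(t))),int(200+rad*np.sin(np.radians(t)))])) for t in th])
```

```text
pointer [(205, np.int64(197), 90), (210, np.int64(197), 78), (215, np.int64(197), 75), (220, np.int64(197), 74), (225, np.int64(197), 74), (230, np.int64(196), 73), (235, np.int64(195), 72), (240, np.int64(195), 71), (245, np.int64(194), 70), (250, np.int64(194), 71), (255, np.int64(193), 71), (260, np.int64(192), 76), (265, np.int64(191), 89), (270, np.int64(189), 105), (275, np.int64(185), 97)]
button circle [[[91.5 90.5 71.7]]]
95 [(100, 142), (104, 142), (108, 142), (112, 141), (116, 141), (120, 141), (124, 136), (128, 120), (132, 90), (136, 85), (140, 108), (144, 132), (148, 132), (152, 127), (156, 132), (160, 136), (164, 134), (168, 129), (172, 129), (176, 126), (180, 116), (184, 105), (188, 114), (192, 131), (196, 139), (200, 135), (204, 129), (208, 131), (212, 128), (216, 109), (220, 83), (224, 93), (228, 125), (232, 138), (236, 134), (240, 133), (244, 140), (248, 145), (252, 144), (256, 142), (260, 144), (264, 146), (268, 142), (272, 138), (276, 140), (280, 146), (284, 145), (288, 140), (292, 141), (296, 142), (300, 126), (304, 90), (308, 79), (312, 110), (316, 140), (320, 1
[... 783 characters left out ...]
131), (104, 129), (108, 128), (112, 128), (116, 128), (120, 130), (124, 126), (128, 113), (132, 82), (136, 67), (140, 102), (144, 123), (148, 114), (152, 93), (156, 104), (160, 117), (164, 113), (168, 95), (172, 107), (176, 126), (180, 122), (184, 99), (188, 95), (192, 112), (196, 123), (200, 108), (204, 94), (208, 114), (212, 123), (216, 99), (220, 69), (224, 87), (228, 123), (232, 127), (236, 102), (240, 103), (244, 124), (248, 128), (252, 107), (256, 104), (260, 130), (264, 139), (268, 128), (272, 104), (276, 119), (280, 138), (284, 135), (288, 110), (292, 115), (296, 134), (300, 129), (304, 93), (308, 78), (312, 116), (316, 143), (320, 145), (324, 141), (328, 128), (332, 105), (336, 87)]
```

Run:
```python
from h import *
shot('scene');shot('side')
for l in('finger_rest','sleeve_top'):
  P={c:[np.array(r['location']) for r in bot.landmark_of(c,l)] for c in('scene','side')}
  for p in P['scene']:
    for q in P['side']:
      x,r=tri([ray('scene',p),ray('side',q)])
      if np.hypot(*(x-SEAT)[:2])<40: print(l,x.round(1),r)
print(bot.hand_in())
```

```text
finger_rest [654.2 116.9 176.9] [2.5, 2.5]
sleeve_top [654.  111.7 240.7] [2.2, 2.2]
the job is handed in; nothing more can be done
None
```

I hung the pipette in the free (middle) fork, finger rest down on the arms, turned its volume sleeve from 100 to 30, and handed the job in at about 25 s. In the last camera reading the 30 tick was at the button line and the finger rest was about 5 mm from the seat; no verdict came back.

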